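# Pull a board carrier's frames into line with the taper pin, then lock them

### The arm

A 7-joint arm with a two-finger parallel gripper is mounted at the origin on a cart in front of the work surface, level with it; the furniture and walls round the work are solid. World frame = base frame: x ahead of the robot, y to its left, z up, the work surface at z = 0. Lengths are in m, angles in rad, forces in N, time in s.
With the tool pointing down it reaches from about 0.35 to 0.9 m from the base axis. Payload 7.2 kg.
Tool frame: the origin (TCP) lies midway between the tips of the shut fingers; the grasp point (between the pads) lies 19 mm behind it (r.grasp_offset is the distance from the TCP to the grasp point, in m); z points along the fingers, y is the line along which they close (so a half turn about z gives the same grasp; the last joint's range is limited). The gripper opens to 88 mm and grips with 3 to 60 N. Pads are 20 mm wide; open, the fingers measure 115 mm over their backs; the gripper's body (75 mm by 178 mm) begins 61 mm behind the grasp point.
Start: joints at [1.141, 0.411, -0.013, 1.596, 0.006, 1.134, -0.082], TCP at [0.221, -0.585, 0.223] pointing down, gripper open.
Joint ranges: [-2.95, 2.95], [-0.29, 1.99], [-1.47, 1.44], [0.14, 2.54], [-1.03, 4.17], [0.13, 1.85], [-2.86, 2.86]. Speed limits (rad/s): [2.39, 2.39, 3.01, 3.01, 3.14, 3.14, 3.14].

### API

Orientations are given as a rotation vector (axis times angle).
In Python, from workcell import r gives the robot as it stands.
- The arm moves only by the tool carry_out, never from a script. Its argument "deltas" is text: rows parted by semicolons, each of 6 numbers parted by spaces: the shift along the tool's x, y, z in mm, then the turn, a rotation vector about the tool's x, y, z in degrees. A call has 1 to 5 rows; each row is the pose to reach, as a shift and turn from the pose commanded when the call began, along the tool's axes at that moment; what a row does not reach only later rows make up. A row lasts 1/12 s, in which the tool goes at most 41.7 mm and 7.16 degrees, less where a joint would pass 70% of its speed; a pose out of reach is approached as far as the arm can. A call with a gripper value outside its range is refused whole. "claw" is the closure, from 0 (fully open) to 1 (shut), set as the call begins (left out, the last holds). The fingers move at their own pace and stop on an object; "grip_force" is the grip in N (left out, the last holds). Time passes only in rows, so rows that repeat a pose let the fingers close. It gives the time, the measured TCP pose, the force, the opening and the grip force at its end, in the units of the state.
- r.state(): the state, without advancing time (a new reading comes with each control period).
- r.get_image(name): name is "scene" or "top"; returns the picture (420x560x3 uint8, blue, green, red); there is no depth.
- r.calibration(name): a dict with "fx", "fy", "cx", "cy" (pixels), "xyz" and "rotation" of the camera in the world. Camera axes: x right, y down, z forward; pixel columns grow to the right and rows downward; lengths in m; the calibration is good to about 2 mm. A picture is of the moment at which its call begins. calibration takes no time and is no camera call.
- r.hand_in(): hands the job in; it is judged then, once.
The state is a dict: "time": time; "q": joint angles; "joint_velocities": joint speeds; "tau": joint torques, N m; "tcp_pos": TCP position; "eef_rot": TCP orientation; "contact_force": force on the tool from outside, world axes, zero at the start; "moment": the same for the moment, N m; "width": finger opening in m; "gripper_force": force on a finger pad.
Only numpy, scipy, OpenCV 4.12 (cv2) and the standard library are available. Lean on these libraries where they do the work, as an engineer would, in place of code of your own. Each camera call takes 0.05 s, during which the arm holds its last target. There are 200 camera calls.

### The job

The board carrier has been loaded, but its spacer and cover frames have swung out of line on their pivot screw. Take the taper pin from the wooden block and work it by feel, with light hand pressure only, down through the corner hole diagonally across from the pivot, until it has pulled both frames into line with the base and its flange sits down on the cover. Then put the plain lock pin fully home in the other corner hole, leave both pins in, and do not disturb the other things on the bench.

Things in the scene. Friction and masses are not known exactly. Their poses are not given: they have to be found in the camera images.
- board_carrier: Circuit-board carrier, 138 (x) x 178 (y) x 43 mm (z up), fixed to the bench; origin: centre of its footprint at bench level. From below: feet 15 mm, fixed aluminium base plate 12 mm (z 15-27), dark spacer frame 8 mm (27-35), aluminium cover frame 8 mm (35-43). 12 mm holes go through all three at x +45, y -70 (taper pin) and x -45, y -70 (lock pin). A pin may press it with at most 45 N.
- taper_hole (a point): Fixed point: axis of the base's taper-pin hole, at the height of the closed cover's top (43 mm); home, the taper pin's origin is here. Axes as board_carrier. The spacer's hole is not reported and mostly hidden by the cover: it lies up to 13 mm off this axis, either way, along the arc about the pivot; a tip that lands on the spacer stops 8 mm below the cover's top.
- lock_hole (a point): Fixed point: axis of the base's lock-pin hole, at the height of the cover's top (43 mm); home, the lock pin's origin is here. Axes as board_carrier. The lock pin passes only when both frames are in line.
- pivot_screw (a point): Fixed point: axis of the pivot screw at x -45, y +70 mm of board_carrier, at the cover's top (43 mm), 166 mm from the taper hole; its head is 21 mm wide and 9 mm high. Spacer and cover swing level and separately about it, up to 0.09 rad each way, against about 3 N of friction each (at the taper hole), no spring; they stay where left.
- cover_taper_hole (a point): Centre of the cover frame's taper-pin hole at its top face; moves with the cover. In line when at taper_hole; at the start up to 13 mm off along the arc about the pivot, either way, independently of the spacer. A pin tip in the hole can drag the frames sideways.
- taper_pin: Steel taper pin, 92 mm long, 80 g, upright in the block. Origin: on the axis, underside of the flange; z up along the grip. Flange 22 mm across, 4 thick; dark knurled round grip 16 mm across up to z 52 mm, domed end (taller, slimmer than the lock pin's). Below: 10.5 mm shank to z -20, taper to 7 mm across at z -39, blunt rounded tip at z -40.
- lock_pin: Plain steel lock pin, 70 mm long, 80 g, upright in the block. Origin: on the axis, underside of the flange; z up along the head. Flange 20 mm across, 3 thick; bright smooth round head 18 mm across up to z 34 mm with two dark grooves. Below: 10 mm straight shank, end at z -36 with a 2.5 mm lead.
- pin_block: Wooden block 44 (its x) x 104 (its y) x 46 mm (z), fixed to the bench, origin at the centre of its underside. Two 14 mm holes through it at y = +28 and -28 mm; either pin may stand in either, flange resting on the block's top (46 mm above the bench).
- flux_jar: Round jar of flux with black lid, 42 mm across, 30 mm high, standing loose on the blue mat; origin at the centre of its underside. A bystander.
- solder_reel: Reel of solder wire, 63 mm across, 60 mm high, standing loose beyond the carrier; origin at its underside. A bystander.
- tape_roll: Roll of black tape, 59 mm across, 19 mm high, lying loose on the mat; origin at its underside. A bystander.
- bit_case: Dark flat case of driver bits, 61 x 98 x 28 mm, lying loose on the mat; origin at the centre of its underside. A bystander.
Not all that is in view belongs to the job. Leave any purple or yellow look-alike of the lock_pin alone.

How it is judged:
By the outcome, as a careful person would: the job done as asked, in the order asked, and still so for the second after the job is handed in, with the robot touching nothing.
It also fails if it takes over 58 s, if anything falls off the work surface, if the arm or the gripper's body presses on something with over 40 N, if the wrist force passes 120 N, or if a joint passes its speed limit or range.

## Working session

There is one attempt and no reset: what is moved stays moved. The work goes in short steps, Python scripts to look and compute and a tool call to move; the robot and the scene stay as the last step left them, time stands still between calls to the robot, and variables do not carry over. Pictures are saved under pics/ and viewed, at most 10 in all, crops included, and the job is handed in when it is done.

Besides the shell and the picture viewer there is one more tool, called after "Emit:" by a JSON object that holds its "api" and its "payload", one argument or row to a line. carry_out: Moves the arm, as the interface text tells. Its arguments: {"type":"object","properties":{"deltas":{"type":"string"},"claw":{"type":"number"},"grip_force":{"type":"number"}},"required":["deltas"]}

```bash
ls; mkdir -p pics
python3 - <<'E'
from workcell import r
import cv2
for n in("scene","top"):
    cv2.imwrite(f"pics/{n}0.png",r.get_image(n)); c=r.calibration(n); print(n,c)
s=r.state();print(s["time"],s["tcp_pos"],s["eef_rot"],s["contact_force"],s["width"],r.grasp_offset)
E
```

```text
pics
scene {'fx': 449.85584626307286, 'fy': 449.85584626307286, 'cx': 279.1582471188414, 'cy': 207.43715760153518, 'xyz': array([-0.13210328, -0.63180576,  0.54919608]), 'rotation': array([-1.93405505,  1.16718125, -0.61365386])}
top {'fx': 494.181634957826, 'fy': 494.181634957826, 'cx': 275.47460402488855, 'cy': 213.02016772036546, 'xyz': array([ 0.37789504, -0.30761527,  1.13334873]), 'rotation': array([-2.14289468,  2.20248117, -0.0950802 ])}
0.1 [ 0.22103022 -0.584143    0.22190659] [-3.08898156e+00 -5.65016578e-01  5.72454189e-04] [ 0.22579409 -1.37849862 -0.32049026] 0.08788042486377085 0.0187
```

View pics/scene0.png

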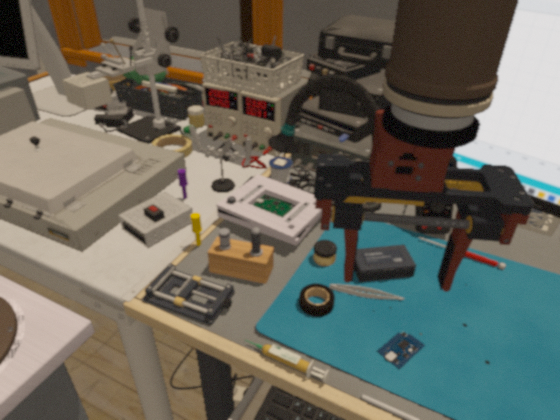

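View pics/top0.png

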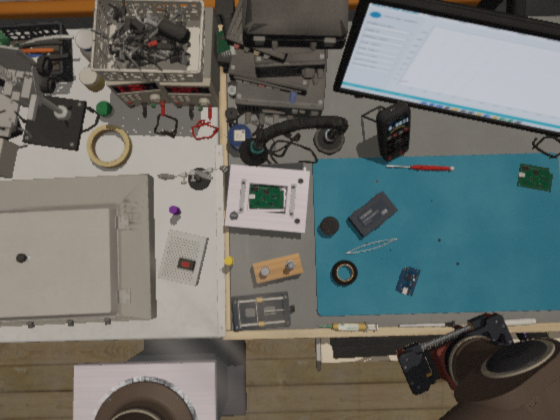

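The carrier is the white-framed unit at top (267,200) / scene (270,208). The block is at top (277,268), with a bright pin at scene (224,238) and a dark slim pin at scene (256,240). The purple and yellow look-alikes are at scene (183,183) and (197,228). I'll enlarge both views to confirm.

Run:
```python
import cv2,numpy as np
a=cv2.imread("pics/top0.png")[155:290,215:325];b=cv2.imread("pics/scene0.png")[170:285,185:330]
A=cv2.resize(a,None,fx=4.4,fy=4.4,interpolation=cv2.INTER_CUBIC);cv2.imwrite("pics/c1.png",A)
B=cv2.resize(b,None,fx=5,fy=5,interpolation=cv2.INTER_CUBIC);cv2.imwrite("pics/c2.png",B)
```

```text
(no output)
```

View pics/c1.png

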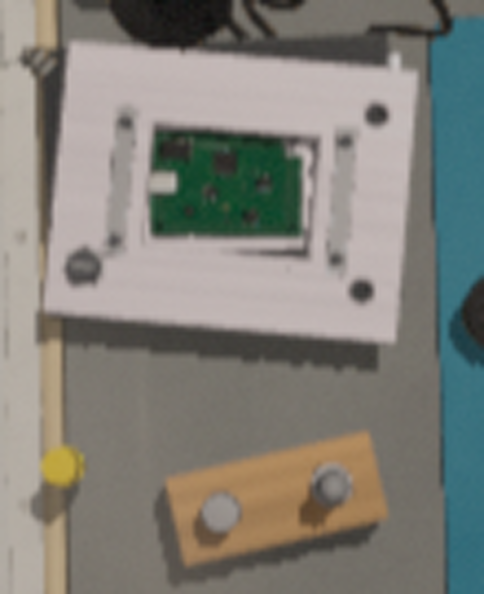

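View pics/c2.png

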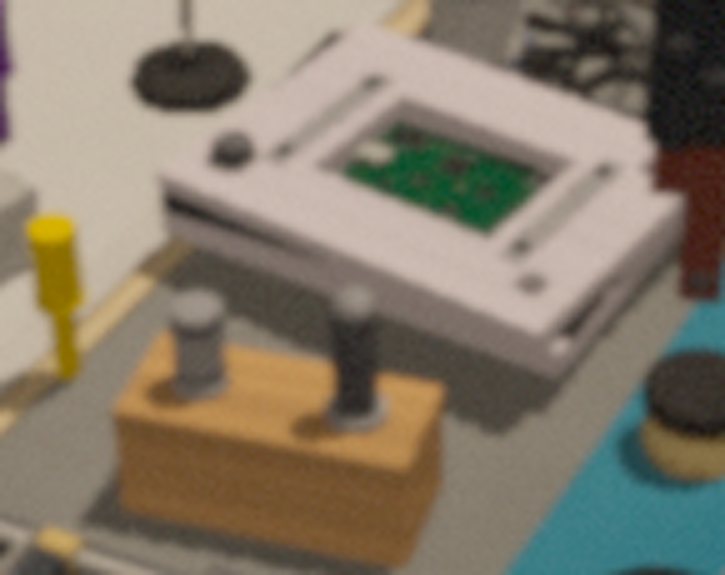

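Top crop: pivot screw at (83,266), cover taper hole at (376,114) and cover lock hole at (361,290). In the block, the slim dark-gripped tall pin is at (330,482), so that is the taper pin. The bright, wide, short head is at (220,512), so that is the lock pin. The scene crop agrees: taper pin top (354,297), lock pin top (198,305). Yellow at (55,240) and purple are decoys. Next I'll measure from both views.

```bash
cat > h.py <<'E'
import numpy as np,cv2
from scipy.spatial.transform import Rotation as R
from workcell import r
C={n:r.calibration(n) for n in("scene","top")}
def ray(n,p):
    c=C[n];d=np.array([(p[0]-c["cx"])/c["fx"],(p[1]-c["cy"])/c["fy"],1.])
    return np.array(c["xyz"]),R.from_rotvec(c["rotation"]).apply(d)
def plane(n,p,z):
    o,d=ray(n,p);return o+d*(z-o[2])/d[2]
def tri(ps,pt):
    o,d=ray("scene",ps);p,e=ray("top",pt)
    s=np.linalg.lstsq(np.c_[d,-e],p-o,rcond=None)[0]
    a,b=o+d*s[0],p+e*s[1];return (a+b)/2,np.linalg.norm(a-b)
def proj(n,X):
    c=C[n];v=R.from_rotvec(c["rotation"]).inv().apply(np.array(X)-c["xyz"]);return np.array([c["fx"]*v[0]/v[2]+c["cx"],c["fy"]*v[1]/v[2]+c["cy"]])
def blob(img,p,rad,dark=True):
    x,y=map(int,np.round(p));w=cv2.cvtColor(img,cv2.COLOR_BGR2GRAY)[y-rad:y+rad+1,x-rad:x+rad+1].astype(float)
    w=(np.percentile(w,75)-w) if dark else w-np.percentile(w,25)
    w=np.clip(w-0.35*w.max(),0,None);Y,X=np.mgrid[y-rad:y+rad+1,x-rad:x+rad+1];return np.array([(w*X).sum(),(w*Y).sum()])/w.sum()
E
python3 - <<'E'
from h import *
np.set_printoptions(precision=4,suppress=True)
T=cv2.imread("pics/top0.png");S=cv2.imread("pics/scene0.png")
ct=lambda x,y:np.array([(x+.5)/4.4-.5+215,(y+.5)/4.4-.5+155])
cs=lambda x,y:np.array([(x+.5)/5-.5+185,(y+.5)/5-.5+170])
for n,s,t in[("taper pin top",cs(354,294),ct(331,482)),("lock pin top",cs(197,306),ct(220,511))]:
    print(n,*tri(s,t))
hp=blob(T,ct(83,266),5);ht=blob(T,ct(376,114),4);hl=blob(T,ct(361,290),4)
sp=blob(S,cs(232,150),6);sl=blob(S,cs(531,283),4)
print(hp,ht,hl,sp,sl)
print("pivot",tri(sp,hp),"lock cover",tri(sl,hl))
P=plane("top",hp,.050);A=plane("top",ht,.043);L=plane("top",hl,.043)
print("P",P,"A",A,"L",L,np.linalg.norm(P[:2]-A[:2]),np.linalg.norm(P[:2]-L[:2]),np.linalg.norm(A[:2]-L[:2]))
a=np.arctan2(*(A-P)[[1,0]])-np.arctan2(-.14,.09);l=np.arctan2(*(L-P)[[1,0]])-np.arctan2(-.14,0);print("cover yaw",a,l)
# block top corners
hsv=cv2.cvtColor(T,cv2.COLOR_BGR2HSV);m=cv2.inRange(hsv,(8,80,90),(25,255,255));m[:240]=0;m[290:]=0;m[:,:245]=0;m[:,310:]=0
m=cv2.morphologyEx(m,cv2.MORPH_CLOSE,np.ones((9,9)));k=max(cv2.findContours(m,0,1)[0],key=cv2.contourArea)
b=cv2.boxPoints(cv2.minAreaRect(k));print("block",[plane("top",q,.046) for q in b])
bs=[cs(118,408),cs(405,470),cs(444,383),cs(160,335)];print("block scene z46",[plane("scene",q,.046) for q in bs])
# Base hypotheses: draw base bottom/top outlines for yaws in crop
for n,im,off,sz,f in(("top",T,(215,155),(110,90),6.5),("scene",S,(210,170),(120,90),6.5)):
    c=im[off[1]:off[1]+sz[1],off[0]:off[0]+sz[0]];c=cv2.resize(c,None,fx=f,fy=f,interpolation=cv2.INTER_CUBIC)
    cv2.imwrite(f"pics/d_{n}.png",cv2.convertScaleAbs(c,alpha=1.5))
E
```

```text
taper pin top [ 0.3653 -0.3329  0.0947] 0.001858650042164951
lock pin top [ 0.3526 -0.2792  0.0785] 0.001530373260653022
[233.469  215.5545] [300.1807 180.6166] [296.7685 220.674 ] [230.8333 200.3574] [290.8423 226.3648]
pivot (array([ 0.475 , -0.2125,  0.0447]), np.float64(0.0017567980353232447)) lock cover (array([ 0.4599, -0.3523,  0.0413]), np.float64(0.001699552804181006))
P [ 0.474  -0.2123  0.05  ] A [ 0.5487 -0.3618  0.043 ] L [ 0.4594 -0.3515  0.043 ] 0.1671645358168937 0.13995428938343085 0.08985946498110439
cover yaw -0.10845058117236939 -0.10460313715649061
block [array([ 0.3684, -0.2501,  0.046 ]), array([ 0.3895, -0.3526,  0.046 ]), array([ 0.3447, -0.3617,  0.046 ]), array([ 0.3237, -0.2596,  0.046 ])]
block scene z46 [array([ 0.3273, -0.2625,  0.046 ]), array([ 0.346 , -0.3632,  0.046 ]), array([ 0.3908, -0.3537,  0.046 ]), array([ 0.3666, -0.2531,  0.046 ])]
```

View pics/d_top.png

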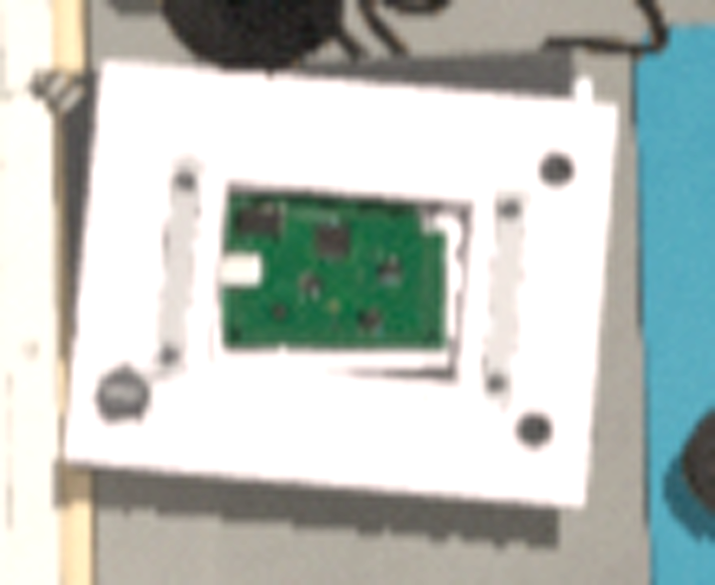

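View pics/d_scene.png

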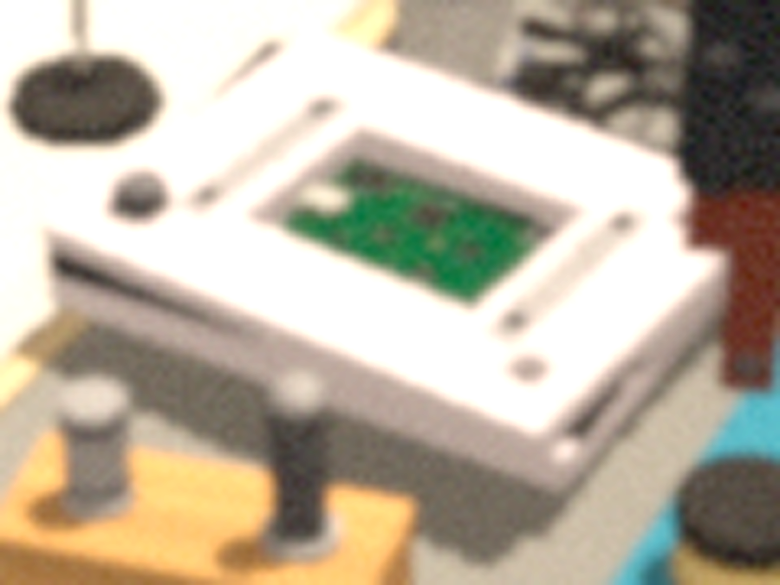

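Run:
```python
from h import *
np.set_printoptions(precision=4,suppress=True)
T=cv2.imread("pics/top0.png");S=cv2.imread("pics/scene0.png")
P=np.array([.4742,-.2124])
f=lambda n,x,y,off,z:plane(n,((x+.5)/6.5-.5+off[0],(y+.5)/6.5-.5+off[1]),z)
def yaw(p,loc):
    v=p[:2]-P;return np.arctan2(v[1],v[0])-np.arctan2(loc[1],loc[0]),np.hypot(*v),np.hypot(*loc)
s,t=(210,170),(215,155)
FR=f("scene",560,491,s,.015);FL=f("scene",57,300,s,.015);print("FR",FR,yaw(FR,(-.024,-.159)),"FL",FL,yaw(FL,(-.024,.019)))
d=FR-FL;print("front edge yaw",np.arctan2(d[1],d[0])+np.pi/2,np.hypot(*d[:2]))
c=f("top",592,77,t,.027);print("TR",c,yaw(c,(.114,-.159)))
for n,I in(("top",T),("scene",S)):
    h=cv2.cvtColor(I,cv2.COLOR_BGR2HSV);m=cv2.inRange(h,(45,90,25),(85,255,255));w=np.zeros_like(m)
    w[(slice(180,212) if n=="top" else slice(185,220)),(slice(245,290) if n=="top" else slice(245,300))]=255;m&=w
    m=cv2.morphologyEx(m,cv2.MORPH_CLOSE,np.ones((7,7)));k=max(cv2.findContours(m,0,1)[0],key=cv2.contourArea)[:,0]
    g=np.array([plane(n,q,.027)[:2] for q in k],np.float32);print("pcb",n,cv2.minAreaRect(g*1000))
```

```text
FR [ 0.4451 -0.3713  0.015 ] (np.float64(-0.03148596529377823), np.float64(0.16153629997053393), np.float64(0.16080111939908875)) FL [ 0.4538 -0.1959  0.015 ] (np.float64(-0.01005377765148685), np.float64(0.026291300059800227), np.float64(0.030610455730027936))
front edge yaw -0.049429035939500876 0.17562879642522128
TR [ 0.5833 -0.3761  0.027 ] (np.float64(-0.034026766929639574), np.float64(0.1967109151292626), np.float64(0.19564508682816445))
pcb top ((517.212890625, -284.4178161621094), (72.26092529296875, 47.71073532104492), 88.41193389892578)
pcb scene ((523.859375, -283.08843994140625), (67.16041564941406, 40.84146499633789), 85.66050720214844)
```

Run:
```python
from h import *
np.set_printoptions(precision=3,suppress=True)
for p in((340,78),(295,110),(385,120)):
  for z in(.05,.1,.15,.2,.25):
    X=plane("scene",p,z);print(p,X,proj("top",X))
```

```text
(340, 78) [ 1.225 -0.152  0.05 ] [ 201.526 -103.287]
(340, 78) [ 1.089 -0.2    0.1  ] [220.565 -62.843]
(340, 78) [ 0.953 -0.248  0.15 ] [241.902 -17.515]
(340, 78) [ 0.817 -0.296  0.2  ] [265.982  33.639]
(340, 78) [ 0.681 -0.344  0.25 ] [293.37   91.818]
(295, 110) [ 0.924 -0.136  0.05 ] [196.483  20.261]
(295, 110) [ 0.818 -0.186  0.1  ] [216.212  55.453]
(295, 110) [ 0.713 -0.236  0.15 ] [238.269  94.796]
(295, 110) [ 0.607 -0.285  0.2  ] [263.09  139.071]
(295, 110) [ 0.501 -0.335  0.25 ] [291.23  189.266]
(385, 120) [ 0.98  -0.374  0.05 ] [299.8    -5.977]
(385, 120) [ 0.868 -0.4    0.1  ] [314.304  30.391]
(385, 120) [ 0.757 -0.426  0.15 ] [330.526  71.067]
(385, 120) [ 0.646 -0.452  0.2  ] [348.789 116.862]
(385, 120) [ 0.534 -0.477  0.25 ] [369.506 168.808]
```

```bash
cat >> h.py <<'E'
TILT=np.radians(15)
RT=R.from_matrix(np.array([[np.cos(TILT),0,np.sin(TILT)],[0,-1,0],[np.sin(TILT),0,-np.cos(TILT)]]))
def go(G):
    """deltas (mm, deg) from the measured pose to put the grasp point at G, tilted"""
    s=r.state();Rc=R.from_rotvec(s["eef_rot"]);t=np.array(G)+r.grasp_offset*RT.as_matrix()[:,2]
    return np.round(np.r_[Rc.inv().apply(t-s["tcp_pos"])*1000,np.degrees((Rc.inv()*RT).as_rotvec())],1)
def st():
    s=r.state();G=np.array(s["tcp_pos"])-r.grasp_offset*R.from_rotvec(s["eef_rot"]).as_matrix()[:,2]
    print("t",round(s["time"],2),"G",np.round(G*1000,1),"F",np.round(s["contact_force"],1),"M",np.round(s["moment"],2),"w",round(s["width"]*1000,1),"gf",round(s["gripper_force"],1))
E
python3 - <<'E'
from h import *
print(RT.as_matrix().round(3).tolist())
ct=lambda x,y:np.array([(x+.5)/4.4-.5+215,(y+.5)/4.4-.5+155])
print(plane("top",ct(331,482),.098),plane("top",ct(220,511),.080),r.calibration("top")["rotation"])
print("to above",go([.364,-.333,.150]));st()
E
```

```text
[[0.966, 0.0, 0.259], [0.0, -1.0, 0.0], [0.259, 0.0, -0.966]]
[ 0.36487585 -0.33199578  0.098     ] [ 0.35221849 -0.27859993  0.08      ] [-2.14289468  2.20248117 -0.0950802 ]
to above [ 227.2 -182.4   90.2   -2.8   14.9   20.6]
t 0.1 G [ 221.  -584.2  240.6] F [ 0.2 -1.4 -0.3] M [ 0.01 -0.06 -0.02] w 87.9 gf 0.0
```

Emit:
{"api": "carry_out", "payload": {
  "deltas": "40 -32 16 0 3 4; 80 -64 32 -1 6 8; 120 -96 48 -1.5 9 12; 160 -128 64 -2 12 16; 194 -155 77 -2.4 12.7 17.6",
  "claw": 0.61,
  "grip_force": 50
}}

```text
time: 0.52
tcp_pos: [0.3212, -0.4121, 0.1598]
eef_rot: [3.12, 0.071, 0.354]
contact_force: [1.2, 0.2, -0.3]
width: 0.0578
gripper_force: 0.0
```

```bash
python3 -c "
from h import *
st();print(go([.3645,-.3325,.150]),r.state()['eef_rot'])"
```

```text
t 0.52 G [ 317.  -412.2  178. ] F [ 1.2  0.2 -0.3] M [-0.01  0.17 -0.04] w 57.8 gf 0.0
[ 44.2 -77.5  38.2  -0.3   2.    2.6] [3.11996584 0.07149414 0.354431  ]
```

Emit:
{"api": "carry_out", "payload": {
  "deltas": "22 -38 15 -0.2 1 1.3; 36 -58 30 -0.3 2 2.6; 36 -58 30 -0.3 2 2.6; 36 -58 30 -0.3 2 2.6"
}}

```text
time: 0.85
tcp_pos: [0.3616, -0.3515, 0.1385]
eef_rot: [-3.114, -0.017, -0.405]
contact_force: [-0.7, -0.9, -1.1]
width: 0.035
gripper_force: 0.0
```

```bash
python3 -c "
from h import *
st();print(go([.3645,-.3325,.150]),go([.3645,-.3325,.077]))"
```

```text
t 0.85 G [ 356.8 -351.6  156.6] F [-0.7 -0.9 -1.1] M [-0.05  0.21  0.02] w 35.0 gf 0.0
[  6.  -18.9   8.4  -0.1   0.2   0.6] [-12.6 -18.9  79.   -0.1   0.2   0.6]
```

Emit:
{"api": "carry_out", "payload": {
  "deltas": "6 -19 8.5 0 0.2 0.6; 6 -19 8.5 0 0.2 0.6; 6 -19 8.5 0 0.2 0.6"
}}

```text
time: 1.1
tcp_pos: [0.3688, -0.335, 0.1325]
eef_rot: [-3.114, 0.004, -0.411]
contact_force: [-0.5, -1.0, 0.6]
width: 0.034
gripper_force: 0.0
```

```bash
python3 -c "
from h import *
st();print(go([.3645,-.3325,.077]))
for n in('scene','top'):
  I=r.get_image(n);x,y=map(int,proj(n,[.364,-.333,.09]));c=I[max(y-40,0):y+40,x-50:x+50];cv2.imwrite(f'pics/e_{n}.png',cv2.resize(c,None,fx=4,fy=4,interpolation=2))
a=[cv2.imread(f'pics/e_{n}.png') for n in('scene','top')];cv2.imwrite('pics/e.png',np.hstack(a))"
```

```text
t 1.1 G [ 363.9 -335.   150.6] F [-0.5 -1.   0.6] M [-0.05  0.23 -0.02] w 34.0 gf 0.0
[-18.6  -2.5  71.2  -0.   -0.1  -0.1]
```

View pics/e.png

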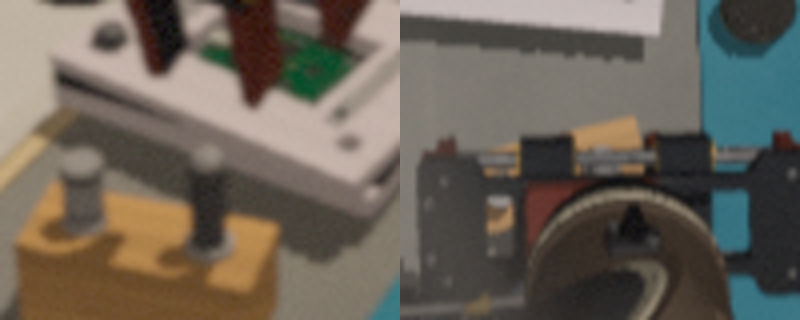

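The finger tips, at (155,75) and (255,105) in the scene half of the crop, straddle the taper pin at (207,155). Descending.

Emit:
{"api": "carry_out", "payload": {
  "deltas": "-9 -2 36 0 0 0; -18.6 -2.5 71 0 0 0; -18.6 -2.5 71 0 0 0; -18.6 -2.5 71 0 0 0"
}}

```text
time: 1.53
tcp_pos: [0.3684, -0.3317, 0.0579]
eef_rot: [-3.111, 0.007, -0.407]
contact_force: [-0.2, -0.5, 0.7]
width: 0.0341
gripper_force: 0.0
```

Emit:
{"api": "carry_out", "payload": {
  "deltas": "0 0 0 0 0 0;0 0 0 0 0 0;0 0 0 0 0 0;0 0 0 0 0 0;0 0 0 0 0 0",
  "claw": 1,
  "grip_force": 50
}}

```text
time: 1.95
tcp_pos: [0.3705, -0.333, 0.0609]
eef_rot: [3.112, -0.005, 0.416]
contact_force: [-2.6, 0.7, 8.5]
width: 0.014
gripper_force: 50.0
```

```bash
python3 -c "
from h import *
st();print(go([.3645,-.333,.077+.06]))"
```

```text
t 1.95 G [ 365.6 -332.9   78.9] F [-2.6  0.7  8.5] M [0.12 0.33 0.  ] w 14.0 gf 50.0
[ 14.2   0.1 -56.3   0.1  -0.2  -0.2]
```

```bash
python3 -c "
from h import *
I=r.get_image('scene');x,y=map(int,proj('scene',[.364,-.333,.08]));c=I[y-45:y+45,x-60:x+60];cv2.imwrite('pics/f.png',cv2.resize(c,None,fx=6,fy=6,interpolation=2));st()"
```

```text
t 2.0 G [ 365.6 -332.9   78.9] F [-2.3  0.7  9.1] M [0.14 0.29 0.03] w 14.1 gf 50.0
```

View pics/f.png

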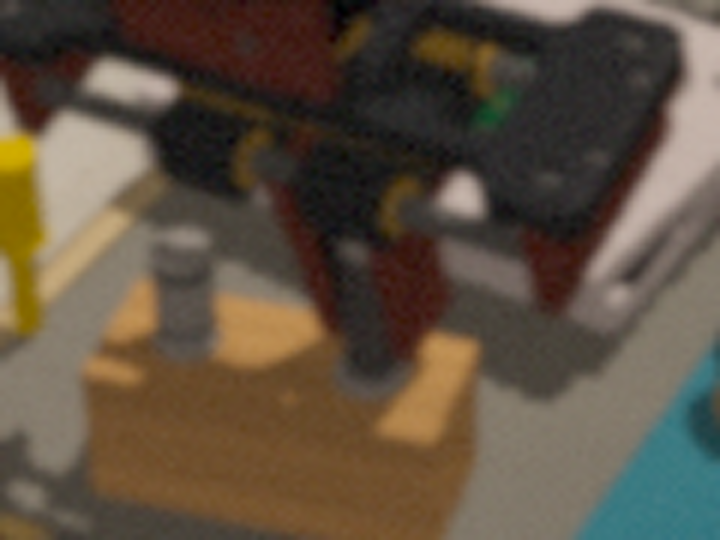

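Emit:
{"api": "carry_out", "payload": {
  "deltas": "1.3 0 -5 0 0 0;2.6 0 -10 0 0 0;2.6 0 -10 0 0 0;2.6 0 -10 0 0 0"
}}

```text
time: 2.33
tcp_pos: [0.3697, -0.3319, 0.07]
eef_rot: [-3.114, 0.004, -0.413]
contact_force: [0.1, 0.0, -0.0]
width: 0.0143
gripper_force: 50.0
```

```bash
python3 -c "
from h import *
st()
I=r.get_image('scene');x,y=map(int,proj('scene',[.364,-.333,.08]));c=I[y-45:y+45,x-60:x+60];cv2.imwrite('pics/g.png',cv2.resize(c,None,fx=6,fy=6,interpolation=2));st()"
```

```text
t 2.33 G [ 364.8 -331.9   88. ] F [ 0.1  0.  -0. ] M [-0.19  0.15 -0.06] w 14.3 gf 50.0
t 2.38 G [ 364.8 -331.9   87.8] F [ 0.9 -0.3 -0.2] M [-0.11  0.17 -0.03] w 14.2 gf 50.0
```

View pics/g.png

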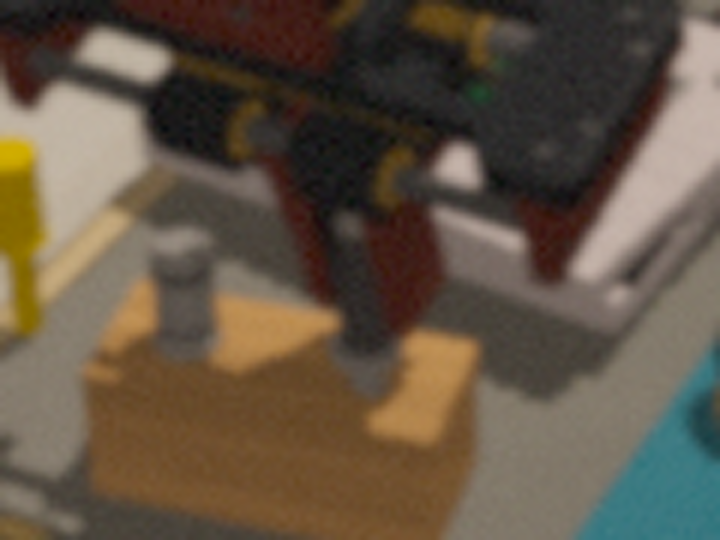

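```bash
python3 -c "
from h import *
G=np.array([.3648,-.3319,.088]);x,y=map(int,proj('scene',[.364,-.333,.08]))
for a in(0,5,10,15):
  d=np.array([np.sin(np.radians(a)),0,-np.cos(np.radians(a))])
  print(a,[((proj('scene',G+d*k)-[x-60,y-45])*6+2.5).round() for k in(-.021,.031)])"
```

```text
0 [array([362., 191.]), array([367., 339.])]
5 [array([359., 195.]), array([371., 333.])]
10 [array([355., 200.]), array([376., 327.])]
15 [array([352., 204.]), array([381., 320.])]
```

Emit:
{"api": "carry_out", "payload": {
  "deltas": "8 0 -30 0 0 0;16 0 -60 0 0 0;16 0 -60 0 0 0;16 0 -60 0 0 0;16 0 -60 0 0 0"
}}

```text
time: 2.8
tcp_pos: [0.369, -0.3314, 0.1309]
eef_rot: [-3.113, 0.004, -0.411]
contact_force: [0.4, -0.2, -0.6]
width: 0.0142
gripper_force: 50.0
```

```bash
python3 -c "
from h import *
st()
G=np.array([.3648,-.332,0]);G[:]=np.array(r.state()['tcp_pos'])-r.grasp_offset*R.from_rotvec(r.state()['eef_rot']).as_matrix()[:,2]
I=r.get_image('scene');S=cv2.imread('pics/scene0.png')
for a in(0,5,10,15):
  d=np.array([np.sin(np.radians(a)),0,-np.cos(np.radians(a))])
  print(a,[proj('scene',G+d*k).round(1) for k in(-.021,.031,.051,.071)])
x,y=map(int,proj('scene',G+[0,0,-.05]))
g=cv2.cvtColor(I,6).astype(int);D=cv2.absdiff(I,S).max(2)
print(x-16,y-24)
for v in range(y-24,y+22): print(v,' '.join('%3d'%q for q in g[v,x-16:x+18]),'|',''.join('#' if q>35 else '.' for q in D[v,x-16:x+18]))
cv2.imwrite('pics/h.png',cv2.resize(I[y-45:y+45,x-60:x+60],None,fx=6,fy=6,interpolation=2))"
```

```text
t 2.8 G [ 364.2 -331.4  148.9] F [ 0.4 -0.2 -0.6] M [ 0.01  0.32 -0.03] w 14.2 gf 50.0
0 [array([252.6, 190. ]), array([253.4, 217.2]), array([253.7, 227. ]), array([253.9, 236.6])]
5 [array([252. , 190.6]), array([254.2, 216.2]), array([255. , 225.5]), array([255.8, 234.4])]
10 [array([251.4, 191.3]), array([255. , 215.2]), array([256.4, 223.7]), array([257.6, 232. ])]
15 [array([250.8, 192.1]), array([255.9, 214. ]), array([257.7, 221.8]), array([259.4, 229.3])]
237 202
202 173 168 160 147 126  92  51  38  38  25  28  32  43  38  46  41  39  38  41  37  36  37  40  38  38  37  41  44  36  44  51  54  60  57 | ....##########################....
203 181 179 175 165 145 114  65  44  40  27  32  34  39  41  49  43  41  39  39  35  36  37  38  36  42  36  30  36  42  45  52  56  56  56 | .....#########################....
204 182 184 181 178 162 129  82  51  36  33  27  25  42  43  41  46  41  44  39  36  40  37  33  33  30  39  39  44  39  44  51  58  59  57 | .....#########################....
205 184 182 184 182 170 146 100  51  38  37  27  36  39  37  37  40  42  40  38  36  39  39 
[... 6818 characters left out ...]
 146 147 148 147 148 148 147 149 149 150 152 151 151 152 150 148 140 140 136 128 122 118 111 104 101  96  89  86  80  74  75  70  67 | ..............##########..........
245 146 145 143 142 143 143 148 147 147 146 147 148 150 150 150 148 149 149 150 148 147 144 144 139 136 131 127 122 114 108 105  98  91  82 | ..............##########..........
246 149 148 148 147 147 145 146 146 145 145 146 147 146 147 146 149 146 150 149 152 150 149 150 150 147 147 145 143 143 136 133 126 122 113 | ...............#########..........
247 145 150 148 146 149 148 148 148 146 146 145 145 147 146 144 142 143 146 149 149 147 147 148 149 149 149 149 149 151 150 146 145 141 141 | ...............#########..........
```

```bash
python3 -c "
from h import *
print(go([.549,-.3615,.149]),go([.549,-.3615,.135]))"
```

```text
[ 1.79e+02  2.99e+01  4.73e+01 -1.00e-01 -0.00e+00 -2.00e-01] [ 1.754e+02  2.990e+01  6.080e+01 -1.000e-01 -0.000e+00 -2.000e-01]
```

Emit:
{"api": "carry_out", "payload": {
  "deltas": "36 6 9 0 0 0;72 12 19 0 0 0;108 18 28 0 0 0;144 24 38 0 0 0;179 30 47 0 0 0"
}}

```text
time: 3.27
tcp_pos: [0.5553, -0.3618, 0.1303]
eef_rot: [-3.112, 0.005, -0.408]
contact_force: [0.3, -1.2, -1.1]
width: 0.0139
gripper_force: 50.0
```

Emit:
{"api": "carry_out", "payload": {
  "deltas": "0 0 0 0 0 0;0 0 0 0 0 0;0 0 0 0 0 0"
}}

```text
time: 3.52
tcp_pos: [0.553, -0.3617, 0.1302]
eef_rot: [-3.112, 0.005, -0.407]
contact_force: [-0.7, 0.0, -1.7]
width: 0.014
gripper_force: 50.0
```

```bash
python3 -c "
from h import *
st();print(go([.549,-.3615,.135]));
I=r.get_image('scene');T=r.get_image('top')
s=r.state();G=np.array(s['tcp_pos'])-r.grasp_offset*R.from_rotvec(s['eef_rot']).as_matrix()[:,2]
x,y=map(int,proj('scene',G+[0,0,-.08]));cv2.imwrite('pics/i.png',cv2.resize(I[y-40:y+40,x-50:x+50],None,fx=7,fy=7,interpolation=2))
print(x-50,y-40)"
```

```text
t 3.52 G [ 548.2 -361.7  148.3] F [-0.7  0.  -1.7] M [0.   0.29 0.02] w 14.0 gf 50.0
[-2.6 -0.1 13.1 -0.1  0.1 -0.2]
265 151
```

View pics/i.png

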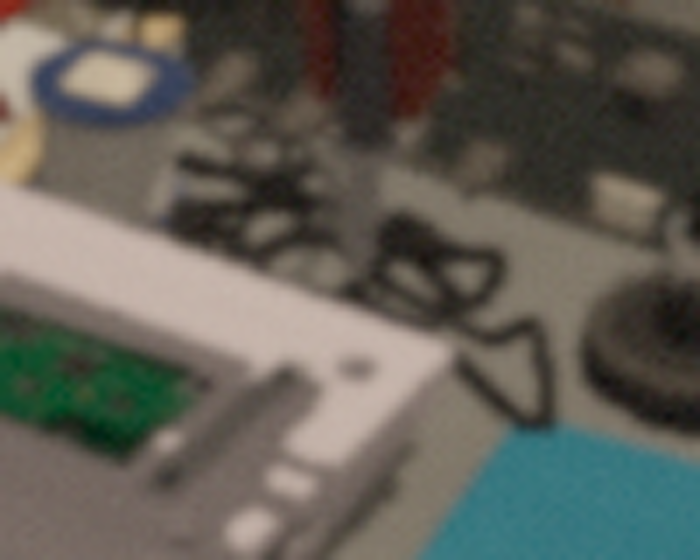

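The tip is at crop (358,260) and the cover hole directly below it at (357,368). That is my last picture view. I'll check the numbers.

```bash
python3 -c "
from h import *
h=(315.6,203.1);print(plane('scene',h,.043),tri(h,(300.18,180.62)))
for k in(.070,.074,.078):print(k,proj('scene',[.5482,-.3617,.1483-k]))"
```

```text
[ 0.5484776  -0.36386522  0.043     ] (array([ 0.54919368, -0.36266483,  0.04209086]), np.float64(0.001725493885095207))
0.07 [315.54431412 187.83578926]
0.074 [315.42772064 189.57534908]
0.078 [315.31174758 191.30565209]
```

Emit:
{"api": "carry_out", "payload": {
  "deltas": "-3.3 0.8 14 0 0 0;-6.6 0.8 27.5 0 0 0;-6.6 0.8 27.5 0 0 0;-6.6 0.8 27.5 0 0 0"
}}

```text
time: 3.95
tcp_pos: [0.5537, -0.3632, 0.1038]
eef_rot: [-3.113, 0.007, -0.41]
contact_force: [-0.5, -0.3, -0.4]
width: 0.0138
gripper_force: 50.0
```

Emit:
{"api": "carry_out", "payload": {
  "deltas": "-0.5 0 2 0 0 0;-1 0 4 0 0 0;-1.5 0 6 0 0 0;-2 0 8 0 0 0;-2 0 8 0 0 0"
}}

```text
time: 4.37
tcp_pos: [0.5552, -0.363, 0.0959]
eef_rot: [-3.113, 0.005, -0.412]
contact_force: [-0.8, -0.1, -0.7]
width: 0.0138
gripper_force: 50.0
```

```bash
python3 -c "
from h import *
st()"
```

```text
t 4.37 G [ 550.3 -363.   113.9] F [-0.8 -0.1 -0.7] M [0.01 0.28 0.03] w 13.8 gf 50.0
```

Emit:
{"api": "carry_out", "payload": {
  "deltas": "-1.1 0 2 0 0 0;-1.6 0 4 0 0 0;-2.1 0 6 0 0 0;-2.1 0 6 0 0 0"
}}

```text
time: 4.7
tcp_pos: [0.555, -0.3632, 0.0899]
eef_rot: [-3.114, 0.005, -0.413]
contact_force: [-1.8, -0.1, 2.9]
width: 0.0143
gripper_force: 50.0
```

```bash
python3 -c "
from h import *
st()"
```

```text
t 4.7 G [ 550.2 -363.2  108. ] F [-1.8 -0.1  2.9] M [ 0.09  0.43 -0.01] w 14.3 gf 50.0
```

Emit:
{"api": "carry_out", "payload": {
  "deltas": "0.6 -0.4 1.2 0 0 0;1.5 -0.9 1.4 0 0 0;2.3 -1.3 1.7 0 0 0;3.2 -1.8 1.9 0 0 0;4.1 -2.2 2.1 0 0 0"
}}

```text
time: 5.12
tcp_pos: [0.5591, -0.3616, 0.0897]
eef_rot: [-3.114, 0.005, -0.413]
contact_force: [-4.9, -0.1, 9.9]
width: 0.0145
gripper_force: 50.0
```

```bash
python3 -c "
from h import *
st()"
```

```text
t 5.12 G [ 554.3 -361.5  107.7] F [-4.9 -0.1  9.9] M [-0.02  1.4   0.04] w 14.5 gf 50.0
```

Emit:
{"api": "carry_out", "payload": {
  "deltas": "1 -0.5 -0.2 0 0 0;1.9 -0.9 0 0 0 0;2.7 -1.4 0.2 0 0 0;3.6 -1.8 0.4 0 0 0;3.6 -1.8 0.4 0 0 0"
}}

```text
time: 5.53
tcp_pos: [0.5613, -0.3606, 0.0896]
eef_rot: [3.114, -0.006, 0.409]
contact_force: [-7.2, -1.8, 7.8]
width: 0.0141
gripper_force: 50.0
```

```bash
cat >> h.py <<'E'
def lockhole():
    S=r.get_image("scene");T=r.get_image("top");a=blob(S,(290.8,226.4),4);b=blob(T,(296.8,220.7),4)
    print("lock scene",a.round(2),plane("scene",a,.043).round(4),"top",b.round(2),plane("top",b,.043).round(4))
E
python3 -c "
from h import *
st();lockhole()"
```

```text
t 5.53 G [ 556.5 -360.6  107.7] F [-7.2 -1.8  7.8] M [-0.23  1.85 -0.05] w 14.1 gf 50.0
lock scene [289.98 224.89] [ 0.4616 -0.3506  0.043 ] top [295.58 219.7 ] [ 0.4617 -0.3489  0.043 ]
```

Emit:
{"api": "carry_out", "payload": {
  "deltas": "0.9 -0.4 0.2 0 0 0;1.7 -0.9 0.4 0 0 0;2.6 -1.3 0.7 0 0 0;3.5 -1.8 0.9 0 0 0;3.5 -1.8 0.9 0 0 0"
}}

```text
time: 6.05
tcp_pos: [0.5647, -0.359, 0.0896]
eef_rot: [3.114, -0.007, 0.409]
contact_force: [-7.8, -1.2, 7.2]
width: 0.0143
gripper_force: 50.0
```

```bash
python3 -c "
from h import *
st();lockhole()"
```

```text
t 6.05 G [ 559.9 -359.   107.7] F [-7.8 -1.2  7.2] M [-0.37  1.9  -0.04] w 14.3 gf 50.0
lock scene [290.23 224.51] [ 0.4629 -0.3505  0.043 ] top [296.86 221.16] [ 0.4583 -0.3516  0.043 ]
```

Emit:
{"api": "carry_out", "payload": {
  "deltas": "0.9 -0.4 0.2 0 0 0;1.7 -0.9 0.4 0 0 0;2.6 -1.3 0.7 0 0 0;3.5 -1.8 0.9 0 0 0;3.5 -1.8 0.9 0 0 0"
}}

```text
time: 6.57
tcp_pos: [0.5682, -0.357, 0.0896]
eef_rot: [3.115, -0.007, 0.409]
contact_force: [-7.0, -0.8, 8.1]
width: 0.0141
gripper_force: 50.0
```

```bash
python3 -c "
from h import *
st();lockhole()"
```

```text
t 6.57 G [ 563.4 -357.   107.7] F [-7.  -0.8  8.1] M [-0.3   2.   -0.04] w 14.1 gf 50.0
lock scene [290.36 223.99] [ 0.4644 -0.35    0.043 ] top [297.31 222.32] [ 0.4557 -0.3526  0.043 ]
```

```bash
cat >> h.py <<'E'
def lockhole():
    S=r.get_image("scene");a=np.array(LH)
    for _ in range(4): a=blob(S,a,3)
    p=plane("scene",a,.043);v=p[:2]-[.4747,-.2134];print("lock scene",a.round(2),p.round(4),"yaw",(np.arctan2(v[1],v[0])+np.pi/2).round(4),np.hypot(*v).round(4))
LH=(290.5,224)
E
python3 -c "
from h import *
import h
lockhole()
S=cv2.imread('pics/scene0.png');a=np.array((290.8,226.4))
for _ in range(4):a=blob(S,a,3)
p=plane('scene',a,.043);v=p[:2]-[.4747,-.2134];print(a,p,np.arctan2(v[1],v[0])+np.pi/2,np.hypot(*v))
g=cv2.cvtColor(r.get_image('scene'),6)
for y in range(216,233):print(y,*g[y,280:304])"
```

```text
lock scene [290.5  216.48] [ 0.4854 -0.3399  0.043 ] yaw 0.0843 0.1269
[290.88526816 226.365241  ] [ 0.45845447 -0.35400355  0.043     ] -0.11503130282570906 0.14153894962884409
216 103 99 98 99 100 102 102 97 88 71 60 67 74 81 93 96 103 106 106 106 106 107 106 102
217 106 103 104 102 103 103 101 94 80 67 58 66 76 88 96 101 108 105 105 107 105 109 106 108
218 107 105 107 107 103 103 97 93 86 77 70 75 83 96 100 105 105 107 109 107 108 108 109 108
219 108 108 108 111 108 103 101 96 90 88 85 89 96 102 107 106 104 107 105 106 105 111 107 107
220 105 106 109 104 107 107 104 102 99 96 97 101 103 105 107 105 105 106 106 107 107 105 108 114
221 106 106 106 105 109 107 108 105 104 103 105 107 108 110 108 107 108 106 105 107 108 107 108 112
222 106 104 106 106 105 108 107 105 101 106 109 110 113 110 112 108 106 105 107 109 107 107 108 106
223 106 103 105 105 104 106 105 106 107 106 107 111 112 112 110 107 109 110 108 106 107 104 105 105
224 107 106 105 105 105 103 105 106 103 105 107 113 109 110 110 116 122 123 117 115 114 109 110 105
225 108 109 107 107 106 103 107 105 104 103 107 113 116 116 120 137 150 156 148 140 137 130 115 109
226 110 106 107 107 107 105 106 106 109 114 122 139 143 142 146 157 169 173 172 168 169 153 130 110
227 108 109 109 108 108 109 106 110 119 132 151 164 171 169 170 173 176 179 180 177 175 161 134 110
228 113 110 108 107 110 111 115 129 143 156 170 177 181 179 181 178 181 179 179 176 169 152 126 97
229 109 110 111 108 107 114 130 151 167 175 178 183 182 182 181 181 180 181 177 168 152 130 105 81
230 113 112 111 110 113 119 137 159 175 180 180 182 184 184 183 182 182 180 175 159 134 107 84 63
231 114 111 112 110 111 115 129 150 162 169 176 178 180 181 183 185 180 173 162 140 118 95 65 60
232 109 110 111 110 112 113 114 125 135 144 156 164 173 178 181 180 176 162 142 119 96 72 57 70
```

```bash
python3 -c "
from h import *
S=cv2.imread('pics/scene0.png');N=r.get_image('scene')
P=np.array([.4747,-.2134])
for I,a in((S,(288,219)),(N,(290,216.7))):
  a=np.array(a)
  for _ in range(4):a=blob(I,a,3)
  p=plane('scene',a,.043);v=p[:2]-P;print(a,p,np.arctan2(v[1],v[0]),np.hypot(*v))"
```

```text
[288.80389105 218.84280156] [ 0.47722225 -0.34038183  0.043     ] -1.5509358397654385 0.12700688003142238
[290.538262   216.51361868] [ 0.48533278 -0.33999842  0.043     ] -1.4870047145131748 0.12704415376909536
```

Emit:
{"api": "carry_out", "payload": {
  "deltas": "0.2 0 -0.7 0 0 0;1.1 -0.4 -0.5 0 0 0;1.9 -0.9 -0.3 0 0 0;2.8 -1.3 0 0 0 0;3.7 -1.8 0.2 0 0 0"
}}

```text
time: 7.23
tcp_pos: [0.5718, -0.3548, 0.0898]
eef_rot: [-3.114, 0.007, -0.408]
contact_force: [-5.6, -1.4, 4.2]
width: 0.0143
gripper_force: 50.0
```

Emit:
{"api": "carry_out", "payload": {
  "deltas": "0.9 -0.4 0.2 0 0 0;1.7 -0.9 0.4 0 0 0;2.6 -1.3 0.7 0 0 0;3.5 -1.8 0.9 0 0 0;3.5 -1.8 0.9 0 0 0"
}}

```text
time: 7.65
tcp_pos: [0.5755, -0.3525, 0.0898]
eef_rot: [-3.114, 0.006, -0.407]
contact_force: [-5.7, -0.0, 4.7]
width: 0.0143
gripper_force: 50.0
```

```bash
python3 -c "
from h import *
st()"
```

```text
t 7.65 G [ 570.7 -352.5  107.8] F [-5.7 -0.   4.7] M [-0.03  1.72  0.04] w 14.3 gf 50.0
```

Emit:
{"api": "carry_out", "payload": {
  "deltas": "0.9 -0.5 0 0 0 0;1.7 -1 0.1 0 0 0;2.5 -1.5 0.3 0 0 0;3.4 -2 0.5 0 0 0;4.3 -2.5 0.8 0 0 0"
}}

```text
time: 8.07
tcp_pos: [0.5808, -0.3489, 0.0897]
eef_rot: [-3.113, 0.005, -0.408]
contact_force: [-5.0, 2.1, -0.3]
width: 0.0142
gripper_force: 50.0
```

```bash
python3 -c "
from h import *
st()
N=r.get_image('scene');P=np.array([.4747,-.2134]);a=np.array((292.3,213.5))
for _ in range(5):a=blob(N,a,3)
p=plane('scene',a,.043);v=p[:2]-P;print(a,p,np.arctan2(v[1],v[0])+1.5509,np.hypot(*v))"
```

```text
t 8.07 G [ 575.9 -348.9  107.8] F [-5.   2.1 -0.3] M [0.45 1.54 0.06] w 14.2 gf 50.0
[292.57435115 213.14259542] [ 0.49685014 -0.33863622  0.043     ] 0.1551601725095908 0.1271799500549017
```

Emit:
{"api": "carry_out", "payload": {
  "deltas": "-0.3 0 1 0 0 0;-0.5 0 2 0 0 0;-0.8 0 3 0 0 0;-0.8 0 3 0 0 0"
}}

```text
time: 8.45
tcp_pos: [0.5818, -0.3491, 0.0874]
eef_rot: [-3.113, 0.004, -0.412]
contact_force: [-4.6, 1.8, 1.6]
width: 0.0139
gripper_force: 50.0
```

```bash
python3 -c "
from h import *
st()"
```

```text
t 8.45 G [ 577.  -349.1  105.5] F [-4.6  1.8  1.6] M [0.56 1.34 0.08] w 13.9 gf 50.0
```

Emit:
{"api": "carry_out", "payload": {
  "deltas": "-0.3 0 1 0 0 0;-0.5 0 2 0 0 0;-0.8 0 3 0 0 0;-1 0 4 0 0 0;-1 0 4 0 0 0"
}}

```text
time: 8.87
tcp_pos: [0.5819, -0.3489, 0.0833]
eef_rot: [-3.113, 0.004, -0.412]
contact_force: [-5.4, 2.1, 1.7]
width: 0.0144
gripper_force: 50.0
```

```bash
python3 -c "
from h import *
st()"
```

```text
t 8.87 G [ 577.  -348.9  101.4] F [-5.4  2.1  1.7] M [0.72 1.4  0.14] w 14.4 gf 50.0
```

Emit:
{"api": "carry_out", "payload": {
  "deltas": "-2.3 0.5 -0.6 0 0 0;-4.6 1.3 -1.2 0 0 0;-6.8 2.2 -1.8 0 0 0;-9.1 3.2 -2.4 0 0 0;-11.3 4.2 -3 0 0 0"
}}

```text
time: 9.28
tcp_pos: [0.5725, -0.353, 0.0842]
eef_rot: [-3.113, 0.003, -0.419]
contact_force: [4.7, 3.7, -2.9]
width: 0.014
gripper_force: 50.0
```

```bash
python3 -c "
from h import *
st()"
```

```text
t 9.28 G [ 567.6 -353.   102.3] F [ 4.7  3.7 -2.9] M [ 0.79 -1.04  0.17] w 14.0 gf 50.0
```

Emit:
{"api": "carry_out", "payload": {
  "deltas": "-0.8 0.3 0.6 0 0 0;-1.6 0.6 1.2 0 0 0;-2.4 1 1.8 0 0 0;-3.3 1.5 2.2 0 0 0;-3.3 1.5 2.2 0 0 0"
}}

```text
time: 9.7
tcp_pos: [0.5704, -0.3545, 0.082]
eef_rot: [-3.113, 0.003, -0.42]
contact_force: [2.3, 4.2, 3.2]
width: 0.014
gripper_force: 50.0
```

```bash
python3 -c "
from h import *
st()"
```

```text
t 9.7 G [ 565.4 -354.5  100.1] F [2.3 4.2 3.2] M [ 1.15 -0.85  0.22] w 14.0 gf 50.0
```

Emit:
{"api": "carry_out", "payload": {
  "deltas": "-0.8 0.5 -0.1 0 0 0;-1.7 1 -0.2 0 0 0;-2.6 1.5 -0.4 0 0 0;-3.4 2 -0.6 0 0 0;-3.4 2 -0.6 0 0 0"
}}

```text
time: 10.12
tcp_pos: [0.567, -0.3565, 0.0819]
eef_rot: [-3.113, 0.003, -0.42]
contact_force: [3.0, 4.2, 2.3]
width: 0.0138
gripper_force: 50.0
```

```bash
python3 -c "
from h import *
st()"
```

```text
t 10.12 G [ 562.1 -356.5  100. ] F [3.  4.2 2.3] M [ 1.18 -0.77  0.24] w 13.8 gf 50.0
```

Emit:
{"api": "carry_out", "payload": {
  "deltas": "-0.9 0.4 0 0 0 0;-1.8 0.8 -0.2 0 0 0;-2.6 1.2 -0.4 0 0 0;-3.5 1.6 -0.6 0 0 0;-3.5 1.6 -0.6 0 0 0"
}}

```text
time: 10.53
tcp_pos: [0.5636, -0.3584, 0.0817]
eef_rot: [3.113, -0.003, 0.421]
contact_force: [2.8, 4.0, 3.8]
width: 0.0141
gripper_force: 50.0
```

```bash
python3 -c "
from h import *
st()
N=r.get_image('scene');P=np.array([.4747,-.2134]);a=np.array((290.7,216))
for _ in range(5):a=blob(N,a,3)
p=plane('scene',a,.043);v=p[:2]-P;print(a,p,np.arctan2(v[1],v[0])+1.5509,np.hypot(*v))"
```

```text
t 10.53 G [ 558.6 -358.4   99.7] F [2.8 4.  3.8] M [ 1.11 -0.94  0.3 ] w 14.1 gf 50.0
[290.65324385 216.41946309] [ 0.4857032  -0.34005754  0.043     ] 0.06675972857742862 0.12713458333300767
```

Emit:
{"api": "carry_out", "payload": {
  "deltas": "-0.3 -0.6 0 0 0 0;-0.6 -1.2 0 0 0 0;-1 -1.8 -0.1 0 0 0;-1.2 -2.2 -0.1 0 0 0;-1.2 -2.2 -0.1 0 0 0"
}}

```text
time: 11.0
tcp_pos: [0.5629, -0.3577, 0.0817]
eef_rot: [3.11, -0.004, 0.423]
contact_force: [5.5, 0.2, 0.5]
width: 0.0142
gripper_force: 50.0
```

```bash
python3 -c "
from h import *
st()"
```

```text
t 11.0 G [ 557.9 -357.6   99.7] F [5.5 0.2 0.5] M [ 0.18 -1.4   0.02] w 14.2 gf 50.0
```

Emit:
{"api": "carry_out", "payload": {
  "deltas": "-0.3 0.3 0.8 0 0 0;-0.5 0.6 1.6 0 0 0;-0.5 0.6 1.6 0 0 0"
}}

```text
time: 11.25
tcp_pos: [0.5631, -0.3577, 0.0803]
eef_rot: [3.111, -0.003, 0.423]
contact_force: [5.5, 1.4, 2.2]
width: 0.0142
gripper_force: 50.0
```

```bash
python3 -c "
from h import *
st()"
```

```text
t 11.25 G [ 558.2 -357.7   98.3] F [5.5 1.4 2.2] M [ 0.51 -1.46  0.11] w 14.2 gf 50.0
```

Emit:
{"api": "carry_out", "payload": {
  "deltas": "-0.3 0 1 0 0 0;-0.5 0 2 0 0 0;-0.8 0 3 0 0 0;-1 0 4 0 0 0;-1 0 4 0 0 0"
}}

```text
time: 11.67
tcp_pos: [0.5635, -0.3573, 0.0761]
eef_rot: [3.111, -0.003, 0.424]
contact_force: [6.7, 2.7, 2.0]
width: 0.0142
gripper_force: 50.0
```

```bash
python3 -c "
from h import *
st()"
```

```text
t 11.67 G [ 558.5 -357.3   94.2] F [6.7 2.7 2. ] M [ 0.7  -1.71  0.14] w 14.2 gf 50.0
```

Emit:
{"api": "carry_out", "payload": {
  "deltas": "0 -0.2 1.3 0 0 0;-0.1 -0.4 2.5 0 0 0;-0.2 -0.5 3.8 0 0 0;-0.4 -0.5 5.1 0 0 0;-0.4 -0.5 5.1 0 0 0"
}}

```text
time: 12.08
tcp_pos: [0.5642, -0.357, 0.0709]
eef_rot: [3.111, -0.003, 0.423]
contact_force: [6.4, 1.8, 2.2]
width: 0.0142
gripper_force: 50.0
```

```bash
python3 -c "
from h import *
st()"
```

```text
t 12.08 G [ 559.2 -357.    88.9] F [6.4 1.8 2.2] M [ 0.62 -1.46  0.17] w 14.2 gf 50.0
```

Going well; continuing down, easing the lateral load.

Emit:
{"api": "carry_out", "payload": {
  "deltas": "0 -0.2 1.3 0 0 0;-0.1 -0.4 2.5 0 0 0;-0.2 -0.5 3.8 0 0 0;-0.4 -0.5 5.1 0 0 0;-0.4 -0.5 5.1 0 0 0"
}}

```text
time: 12.5
tcp_pos: [0.5649, -0.3567, 0.0657]
eef_rot: [3.111, -0.003, 0.422]
contact_force: [5.4, 2.1, 1.0]
width: 0.0138
gripper_force: 50.0
```

```bash
python3 -c "
from h import *
st()"
```

```text
t 12.5 G [ 559.9 -356.6   83.8] F [5.4 2.1 1. ] M [ 0.5  -1.28  0.08] w 13.8 gf 50.0
```

Emit:
{"api": "carry_out", "payload": {
  "deltas": "0 -0.2 1.3 0 0 0;-0.1 -0.4 2.5 0 0 0;-0.2 -0.5 3.8 0 0 0;-0.4 -0.5 5.1 0 0 0;-0.4 -0.5 5.1 0 0 0"
}}

```text
time: 12.92
tcp_pos: [0.5654, -0.3565, 0.0606]
eef_rot: [3.111, -0.004, 0.421]
contact_force: [5.7, 0.7, 3.9]
width: 0.0143
gripper_force: 50.0
```

```bash
python3 -c "
from h import *
st()"
```

```text
t 12.92 G [ 560.4 -356.5   78.6] F [5.7 0.7 3.9] M [ 0.35 -1.45  0.1 ] w 14.3 gf 50.0
```

Emit:
{"api": "carry_out", "payload": {
  "deltas": "0.1 -0.1 0.9 0 0 0;0 -0.2 1.7 0 0 0;0 -0.2 2.5 0 0 0;-0.2 -0.2 3.3 0 0 0;-0.2 -0.2 3.3 0 0 0"
}}

```text
time: 13.33
tcp_pos: [0.5659, -0.3564, 0.058]
eef_rot: [3.111, -0.004, 0.421]
contact_force: [3.3, 3.4, 9.2]
width: 0.014
gripper_force: 50.0
```

```bash
python3 -c "
from h import *
st()"
```

```text
t 13.33 G [ 560.9 -356.4   76. ] F [3.3 3.4 9.2] M [ 0.54 -1.    0.08] w 14.0 gf 50.0
```

Emit:
{"api": "carry_out", "payload": {
  "deltas": "0 -0.1 0.7 0 0 0;0 -0.3 1.4 0 0 0;-0.1 -0.4 2 0 0 0;-0.1 -0.4 2 0 0 0"
}}

```text
time: 13.67
tcp_pos: [0.5663, -0.3564, 0.0578]
eef_rot: [3.11, -0.004, 0.423]
contact_force: [-3.1, 4.8, 23.5]
width: 0.0142
gripper_force: 50.0
```

```bash
python3 -c "
from h import *
st()
N=r.get_image('scene');P=np.array([.4747,-.2134]);a=np.array((290.7,216))
for _ in range(5):a=blob(N,a,3)
p=plane('scene',a,.043);v=p[:2]-P;print(a,p,np.arctan2(v[1],v[0])+1.5509,np.hypot(*v))"
```

```text
t 13.67 G [ 561.3 -356.3   75.8] F [-3.1  4.8 23.5] M [ 1.17 -0.12  0.28] w 14.2 gf 50.0
[290.7100189  216.23213611] [ 0.48628694 -0.33988866  0.043     ] 0.0714533242985711 0.1270182589474292
```

Emit:
{"api": "carry_out", "payload": {
  "deltas": "0.4 0 -1.8 0 0 0;0.4 0 -1.8 0 0 0"
}}

```text
time: 13.88
tcp_pos: [0.5658, -0.3563, 0.0579]
eef_rot: [3.111, -0.004, 0.421]
contact_force: [1.7, 1.6, 12.4]
width: 0.0143
gripper_force: 50.0
```

Emit:
{"api": "carry_out", "payload": {
  "deltas": "0 0 0 0 0 0;0 0 0 0 0 0;0 0 0 0 0 0;0 0 0 0 0 0",
  "claw": 0.61
}}

```text
time: 14.22
tcp_pos: [0.5623, -0.3553, 0.0545]
eef_rot: [-3.114, 0.006, -0.41]
contact_force: [-0.2, -0.6, -0.9]
width: 0.0337
gripper_force: 0.0
```

```bash
python3 -c "
from h import *
st();print(go([.5613,-.3563,.15]))"
```

```text
t 14.22 G [ 557.5 -355.3   72.5] F [-0.2 -0.6 -0.9] M [0.04 0.26 0.04] w 33.7 gf 0.0
[ 23.7   0.9 -73.9  -0.    0.   -0.2]
```

Emit:
{"api": "carry_out", "payload": {
  "deltas": "10 0 -38 0 0 0;21 0 -78 0 0 0;21 0 -78 0 0 0;21 0 -78 0 0 0",
  "claw": 0.56
}}

```text
time: 14.55
tcp_pos: [0.5643, -0.3563, 0.1386]
eef_rot: [3.112, -0.005, 0.418]
contact_force: [-1.1, -0.2, 0.1]
width: 0.0386
gripper_force: 0.0
```

```bash
python3 -c "
from h import *
st();print(go([.3525,-.279,.13]))
# taper pin seated? top of grip in scene/top
I=r.get_image('scene');S=cv2.imread('pics/scene0.png')
print([proj('scene',[.560,-.356,z]).round(1) for z in(.043,.047,.095)])
x,y=map(int,proj('scene',[.560,-.356,.07]));g=cv2.cvtColor(I,6)
for v in range(y-18,y+20):print(v,' '.join('%3d'%q for q in g[v,x-11:x+12]))
print(x-11)"
```

```text
t 14.55 G [ 559.4 -356.3  156.7] F [-1.1 -0.2  0.1] M [ 0.01  0.24 -0.02] w 38.6 gf 0.0
[-2.069e+02 -7.670e+01 -2.900e+01  1.000e-01 -3.000e-01 -2.000e-01]
[array([314.3, 199.1]), array([314.4, 197.5]), array([315.8, 176.9])]
169  66  73  77  79  75  73  76  76  72  70  59  54  53  57  69  85 103 109 112 107  98  75  58
170  62  64  63  69  75  78  83  78  75  71  70  65  64  71  86 101 106 111 111 107  92  72  56
171  76  60  62  70  76  86  93  95  90  82  80  71  70  86 101 109 112 111 106  97  85  63  53
172  90  68  72  80  75  85  97 106 108 104  98  89  86  98 108 110 107 106  99  87  73  57  49
173  88  68  73  75  72  72  88 101 110 116 115 107 101 105 105 105 104  92  85  82  72  64  58
174  67  52  57  60  61  65  75  87 102 112 119 119 115 109  98  99  97  95  89  86  78  71  68
175  50  42  46  45  55  66  80  80  91 105 117 125 122 114 104 104 111 112 108 101  92  82  80
176  35  37  40  47  65  84  90  89  85 100 114 123 124 124 119 119 121 123 119 117 109 108  98
177  35  33  31  48  66  90  99  90  86 101 114 128 134 135 130 126 122 123 121 122 119 119 116
178  27  2
[... 2077 characters left out ...]
 178 184 185 184 178 169
200 136 112 110 116 117 113 102  84  77  75  77  86  95 113 123 141 159 177 180 183 179 171 154
201 112  83  70  82  93  99  96  91  88  88  97 107 119 124 130 145 165 179 182 180 170 154 130
202 115  91  79  85  97 104 106 101  99  99 111 121 132 143 151 164 176 183 180 174 160 135 107
203 127 109 102 103 112 117 119 113 105 109 120 139 153 169 175 179 182 183 177 161 139 113  83
204 136 134 138 135 133 130 126 117 107 113 122 145 166 179 182 183 184 179 166 146 119  92  69
205 147 155 162 156 140 128 118 108 107 118 134 156 174 182 184 183 178 166 151 124  99  78  75
206 153 162 161 153 131 116 111 109 115 128 155 171 180 182 182 176 165 149 128 102  80  76  92
304
```

Taper pin seated: its flange, at rows 199–203, is on the cover with the grip standing above it. Now the lock pin.

Emit:
{"api": "carry_out", "payload": {
  "deltas": "-40 -15 -12 0 0 0;-80 -30 -21 0 0 0;-120 -45 -24 0 0 0;-160 -61 -27 0 0 0;-200 -76 -29 0 0 0"
}}

```text
time: 15.02
tcp_pos: [0.3675, -0.2799, 0.1119]
eef_rot: [-3.113, 0.005, -0.408]
contact_force: [0.6, -0.4, -0.3]
width: 0.0383
gripper_force: 0.0
```

Emit:
{"api": "carry_out", "payload": {
  "deltas": "-7 -0.7 0 0 0 0;-7 -0.7 0 0 0 0;-7 -0.7 0 0 0 0"
}}

```text
time: 15.27
tcp_pos: [0.3637, -0.2811, 0.1115]
eef_rot: [-3.113, 0.006, -0.411]
contact_force: [0.5, -0.9, 0.6]
width: 0.0387
gripper_force: 0.0
```

```bash
python3 -c "
from h import *
st();print(go([.3525,-.279,.072]))"
```

```text
t 15.27 G [ 358.8 -281.1  129.5] F [ 0.5 -0.9  0.6] M [0.   0.22 0.03] w 38.7 gf 0.0
[-21.1  -2.   53.9  -0.   -0.1  -0.2]
```

Emit:
{"api": "carry_out", "payload": {
  "deltas": "-6.1 -2 -1.6 0 0 0;-6.1 -2 -1.6 0 0 0;-14 -2 27 0 0 0;-21 -2 54 0 0 0;-21 -2 54 0 0 0"
}}

```text
time: 15.68
tcp_pos: [0.3564, -0.277, 0.0506]
eef_rot: [-3.11, 0.004, -0.405]
contact_force: [0.0, 0.7, -0.4]
width: 0.0385
gripper_force: 0.0
```

```bash
python3 -c "
from h import *
st();print(go([.3525,-.279,.072]))"
```

```text
t 15.68 G [ 351.6 -277.1   68.6] F [ 0.   0.7 -0.4] M [0.05 0.35 0.05] w 38.5 gf 0.0
[ 1.8  2.  -3.  -0.3  0.2 -0.2]
```

Emit:
{"api": "carry_out", "payload": {
  "deltas": "1.5 1 -2.5 0 0 0;1.5 1 -2.5 0 0 0"
}}

```text
time: 15.85
tcp_pos: [0.3593, -0.2803, 0.0582]
eef_rot: [-3.114, 0.004, -0.413]
contact_force: [0.5, -0.1, 0.2]
width: 0.0382
gripper_force: 0.0
```

```bash
python3 -c "
from h import *
st()"
```

```text
t 15.85 G [ 354.4 -280.3   76.3] F [ 0.5 -0.1  0.2] M [ 0.04  0.25 -0.03] w 38.2 gf 0.0
```

Emit:
{"api": "carry_out", "payload": {
  "deltas": "-2.5 -1.2 3.3 0 0 0;-2.5 -1.2 3.3 0 0 0;-2.5 -1.2 3.3 0 0 0;-2.5 -1.2 3.3 0 0 0"
}}

```text
time: 16.18
tcp_pos: [0.357, -0.2787, 0.0539]
eef_rot: [3.114, -0.005, 0.414]
contact_force: [0.0, 0.3, -0.1]
width: 0.0386
gripper_force: 0.0
```

Emit:
{"api": "carry_out", "payload": {
  "deltas": "0 0 0 0 0 0;0 0 0 0 0 0;0 0 0 0 0 0;0 0 0 0 0 0;0 0 0 0 0 0",
  "claw": 1,
  "grip_force": 50
}}

```text
time: 16.6
tcp_pos: [0.3568, -0.2786, 0.0534]
eef_rot: [-3.114, 0.005, -0.412]
contact_force: [0.2, -0.3, 1.4]
width: 0.0171
gripper_force: 50.0
```

```bash
python3 -c "
from h import *
st()"
```

```text
t 16.6 G [ 351.9 -278.6   71.4] F [ 0.2 -0.3  1.4] M [0.02 0.23 0.02] w 17.1 gf 50.0
```

Emit:
{"api": "carry_out", "payload": {
  "deltas": "5 0 -20 0 0 0;10 0 -39 0 0 0;15.5 0 -58 0 0 0;15.5 0 -58 0 0 0;15.5 0 -58 0 0 0"
}}

```text
time: 17.02
tcp_pos: [0.357, -0.279, 0.1139]
eef_rot: [3.113, -0.004, 0.414]
contact_force: [0.2, -0.1, -2.5]
width: 0.0173
gripper_force: 50.0
```

```bash
python3 -c "
from h import *
st();S=r.get_image('scene');T=r.get_image('top')
for n,I in(('scene',S),('top',T)):
  p=proj(n,[.4705,-.3535,.043]);x,y=map(int,p.round());g=cv2.cvtColor(I,6);print(n,p,x-6)
  for v in range(y-6,y+7):print(v,*['%3d'%q for q in g[v,x-6:x+8]])
  a=p.copy()
  for _ in range(4):a=blob(I,a,3)
  print(a,plane(n,a,.043))
s=r.state();G=np.array(s['tcp_pos'])-r.grasp_offset*R.from_rotvec(s['eef_rot']).as_matrix()[:,2]
for k in(.0254,.0614):print(proj('scene',G-[0,0,k]))
x,y=map(int,proj('scene',G-[0,0,.045]));g=cv2.cvtColor(S,6);print(x-9)
for v in range(y-14,y+14):print(v,*['%3d'%q for q in g[v,x-9:x+10]])
"
```

```text
t 17.02 G [ 352.1 -278.9  132. ] F [ 0.2 -0.1 -2.5] M [0.03 0.31 0.07] w 17.3 gf 50.0
scene [293.51936575 222.77014928] 288
217 144 122 111 115 130 147 164 175 181 182 184 183 183 182
218 150 139 140 141 148 163 173 178 181 183 181 183 183 184
219 161 153 154 158 165 174 177 180 182 181 180 182 182 183
220 174 168 166 168 171 175 180 179 181 181 182 182 181 182
221 181 178 173 170 169 170 170 172 178 178 180 180 181 183
222 180 178 172 162 151 146 147 157 167 176 178 180 181 181
223 179 175 161 143 128 123 126 131 152 167 178 180 181 180
224 180 173 158 133 117 113 115 130 150 168 177 180 181 181
225 181 175 166 148 133 125 129 144 162 176 181 183 181 180
226 182 179 176 168 160 156 158 168 173 181 181 184 182 177
227 183 183 180 181 177 175 176 178 178 179 181 179 177 170
228 183 184 181 182 181 181 181 181 181 181 179 176 169 153
229 182 183 184 182 183 183 182 181 182 180 179 170 153 134
[293.15728212 223.86003201] [ 0.46720219 -0.35436487  0.043     ]
top [297.53293337 215.65572123] 292
210 123 161 187 188 190 189 189 191 189 190 190 191 190 185
211 142 160 185 188 189 189 189 18
[... 2351 characters left out ...]
 128 127 126 121 113  92  84  81  83  86 103 118 119 109  99
233 125 127 128 127 128 127 129 124 114  95  86  83  82  92 107 121 123 122 119
234 125 127 127 128 127 128 128 125 113  99  90  84  88  96 110 123 126 128 128
235 129 126 128 128 132 133 129 126 118 112 103  97 101 108 117 125 129 129 128
236 128 128 131 133 138 138 136 134 132 125 119 116 116 122 125 128 128 128 125
237 130 128 135 140 145 148 148 144 143 139 137 136 134 136 137 134 130 128 128
238 126 131 138 144 148 148 151 151 150 147 149 147 143 145 142 139 138 132 134
239 133 135 140 146 148 148 150 150 150 150 150 151 151 151 148 147 146 145 146
240 131 137 140 141 145 146 147 145 147 147 147 150 151 150 151 149 152 151 148
```

```bash
python3 -c "
from h import *
print(go([.4685,-.3537,.130]))"
```

```text
[ 1.133e+02  7.520e+01  3.090e+01 -1.000e-01 -0.000e+00 -2.000e-01]
```

Emit:
{"api": "carry_out", "payload": {
  "deltas": "28 19 7.6 0 0 0;56 38 15 0 0 0;85 57 23 0 0 0;113 75 31 0 0 0;113 75 31 0 0 0"
}}

```text
time: 17.53
tcp_pos: [0.4784, -0.3562, 0.1113]
eef_rot: [-3.114, 0.004, -0.416]
contact_force: [0.7, -0.3, 0.3]
width: 0.017
gripper_force: 50.0
```

Emit:
{"api": "carry_out", "payload": {
  "deltas": "-1.6 0 6 0 0 0;-3.1 0 11.6 0 0 0;-3.1 0 11.6 0 0 0;-3.1 0 11.6 0 0 0"
}}

```text
time: 17.87
tcp_pos: [0.472, -0.353, 0.0994]
eef_rot: [-3.112, 0.006, -0.409]
contact_force: [-0.4, -0.0, -0.6]
width: 0.0174
gripper_force: 50.0
```

```bash
python3 -c "
from h import *
st();S=r.get_image('scene')
s=r.state();G=np.array(s['tcp_pos'])-r.grasp_offset*R.from_rotvec(s['eef_rot']).as_matrix()[:,2]
for k in(.0254,.0614):print(proj('scene',G-[0,0,k]))
g=cv2.cvtColor(S,6);print(284)
for v in range(200,229):print(v,*['%3d'%q for q in g[v,284:304]])
"
```

```text
t 17.87 G [ 467.1 -353.1  117.5] F [-0.4 -0.  -0.6] M [ 0.05  0.29 -0.  ] w 17.4 gf 50.0
[293.55497818 201.45093488]
[293.0049593  217.62214484]
284
200  84  83  83  88  84  76  72  74  77  78  78  75  69  56  44  35  35  45  59  74
201  72  75  79  88  83  82  75  72  71  72  69  75  63  60  44  38  42  52  70  89
202  65  67  69  72  74  79  82  78  77  78  79  78  75  70  58  53  52  71  95 113
203  61  60  60  64  66  75  78  83  83  85  84  86  86  86  91  92  88 100 118 131
204  57  57  59  59  63  72  75  81  84  84  86  89 102 118 128 125 122 124 135 141
205  54  55  54  58  64  66  81  85  85  83  88  94 117 140 148 148 142 140 142 145
206  51  55  54  55  62  70  83  84  84  84  89 102 124 149 152 151 144 146 145 150
207  53  52  53  51  64  63  83  79  82  86  87  98 124 143 149 147 145 147 150 160
208  56  50  53  55  64  77  80  88  83  82  87  98 120 140 143 147 149 153 164 171
209  53  60  60  65  82 103 112 105  90  85  87  95 120 137 143 147 157 166 175 177
210  54  59  65  85 111 135 140 118  96  85  88  97 117 138 144 151 163 175 179 181
211  61  68  84 115 143 159
[... 784 characters left out ...]
 182 181 181 181 181 181 182
221 181 182 183 183 181 177 175 169 166 167 168 173 176 180 180 180 182 181 182 181
222 178 178 181 181 179 178 170 160 149 147 148 155 166 176 179 181 181 179 182 180
223 164 168 171 173 170 165 154 139 126 121 123 132 151 169 177 183 181 180 181 180
224 136 139 148 157 152 139 126 113 108 106 111 124 148 168 178 180 180 181 179 176
225 113 114 121 130 125 115 110 101  93  95 110 135 157 175 180 181 182 179 175 164
226 109 108 111 110 109 106 109 103 103 106 125 151 169 179 181 182 179 177 167 148
227 108 108 107 108 107 108 110 106 113 127 149 168 177 178 181 180 176 169 151 127
228 107 109 107 108 108 108 108 113 130 151 168 175 180 178 178 176 169 153 129 107
```

Emit:
{"api": "carry_out", "payload": {
  "deltas": "-0.8 0 3 0 0 0;-1.6 0 6 0 0 0;-2.4 0 9 0 0 0;-3.1 0 12 0 0 0;-3.6 0 14 0 0 0"
}}

```text
time: 18.33
tcp_pos: [0.4736, -0.3538, 0.0858]
eef_rot: [-3.114, 0.005, -0.412]
contact_force: [0.4, -1.0, -1.0]
width: 0.0171
gripper_force: 50.0
```

```bash
python3 -c "
from h import *
st()"
```

```text
t 18.33 G [ 468.7 -353.8  103.9] F [ 0.4 -1.  -1. ] M [0.04 0.25 0.03] w 17.1 gf 50.0
```

Emit:
{"api": "carry_out", "payload": {
  "deltas": "-0.8 0 1 0 0 0;-1.1 0 2 0 0 0;-1.4 0 3 0 0 0;-1.6 0 4 0 0 0;-1.6 0 4 0 0 0"
}}

```text
time: 18.75
tcp_pos: [0.4733, -0.3536, 0.0818]
eef_rot: [-3.113, 0.004, -0.412]
contact_force: [0.5, 1.2, -1.1]
width: 0.0173
gripper_force: 50.0
```

```bash
python3 -c "
from h import *
st()"
```

```text
t 18.75 G [ 468.4 -353.6   99.8] F [ 0.5  1.2 -1.1] M [0.27 0.21 0.01] w 17.3 gf 50.0
```

Emit:
{"api": "carry_out", "payload": {
  "deltas": "-0.4 0 1.5 0 0 0;-0.8 0 3 0 0 0;-1.2 0 4.5 0 0 0;-1.6 0 6 0 0 0;-1.6 0 6 0 0 0"
}}

```text
time: 19.17
tcp_pos: [0.4732, -0.3536, 0.0753]
eef_rot: [-3.113, 0.005, -0.412]
contact_force: [1.4, 1.2, -0.7]
width: 0.017
gripper_force: 50.0
```

```bash
python3 -c "
from h import *
st()"
```

```text
t 19.17 G [ 468.3 -353.6   93.4] F [ 1.4  1.2 -0.7] M [0.51 0.1  0.13] w 17.0 gf 50.0
```

Sliding in freely. Continuing.

Emit:
{"api": "carry_out", "payload": {
  "deltas": "-0.4 0 2 0 0 0;-0.8 -0.1 4 0 0 0;-1.3 -0.2 6 0 0 0;-1.8 -0.3 8 0 0 0;-1.8 -0.3 8 0 0 0"
}}

```text
time: 19.58
tcp_pos: [0.4736, -0.3534, 0.0671]
eef_rot: [-3.113, 0.005, -0.412]
contact_force: [2.0, 1.7, -2.9]
width: 0.0168
gripper_force: 50.0
```

```bash
python3 -c "
from h import *
st()"
```

```text
t 19.58 G [ 468.8 -353.5   85.1] F [ 2.   1.7 -2.9] M [ 0.43 -0.09  0.07] w 16.8 gf 50.0
```

Emit:
{"api": "carry_out", "payload": {
  "deltas": "-0.4 0 2.5 0 0 0;-0.8 -0.1 5 0 0 0;-1.3 -0.2 7 0 0 0;-1.9 -0.3 9 0 0 0;-1.9 -0.3 9 0 0 0"
}}

```text
time: 20.0
tcp_pos: [0.474, -0.3533, 0.0579]
eef_rot: [-3.114, 0.005, -0.412]
contact_force: [1.0, 2.1, -1.8]
width: 0.0171
gripper_force: 50.0
```

```bash
python3 -c "
from h import *
st()"
```

```text
t 20.0 G [ 469.1 -353.3   75.9] F [ 1.   2.1 -1.8] M [0.43 0.07 0.06] w 17.1 gf 50.0
```

Emit:
{"api": "carry_out", "payload": {
  "deltas": "-0.4 -0.1 2 0 0 0;-0.8 -0.2 4 0 0 0;-1.4 -0.3 6 0 0 0;-1.4 -0.3 6 0 0 0"
}}

```text
time: 20.33
tcp_pos: [0.4741, -0.3532, 0.0518]
eef_rot: [-3.114, 0.005, -0.412]
contact_force: [1.0, 1.2, -2.2]
width: 0.0175
gripper_force: 50.0
```

Emit:
{"api": "carry_out", "payload": {
  "deltas": "-0.2 0 1 0 0 0;-0.5 0 2 0 0 0;-0.7 0 3 0 0 0;-0.7 0 3 0 0 0"
}}

```text
time: 20.67
tcp_pos: [0.4748, -0.3533, 0.0503]
eef_rot: [-3.114, 0.005, -0.414]
contact_force: [-4.3, 2.8, 10.8]
width: 0.0171
gripper_force: 50.0
```

```bash
python3 -c "
from h import *
st()"
```

```text
t 20.67 G [ 470.  -353.2   68.3] F [-4.3  2.8 10.8] M [0.82 0.55 0.22] w 17.1 gf 50.0
```

Emit:
{"api": "carry_out", "payload": {
  "deltas": "-0.2 0 1 0 0 0;-0.2 0 1 0 0 0;0 0 -0.5 0 0 0;0.3 0 -1.6 0 0 0;0.3 0 -1.6 0 0 0"
}}

```text
time: 21.08
tcp_pos: [0.4744, -0.3533, 0.051]
eef_rot: [-3.114, 0.005, -0.413]
contact_force: [-0.3, 0.8, -1.5]
width: 0.0173
gripper_force: 50.0
```

```bash
python3 -c "
from h import *
st()"
```

```text
t 21.08 G [ 469.5 -353.3   69. ] F [-0.3  0.8 -1.5] M [ 0.01  0.23 -0.07] w 17.3 gf 50.0
```

Emit:
{"api": "carry_out", "payload": {
  "deltas": "-0.3 0 1 0 0 0;-0.3 0 1 0 0 0;-0.3 0 1 0 0 0"
}}

```text
time: 21.33
tcp_pos: [0.4747, -0.3534, 0.0503]
eef_rot: [-3.114, 0.005, -0.414]
contact_force: [-1.3, 1.5, 8.4]
width: 0.0171
gripper_force: 50.0
```

Emit:
{"api": "carry_out", "payload": {
  "deltas": "0 0 0 0 0 0;0 0 0 0 0 0;0 0 0 0 0 0;0 0 0 0 0 0",
  "claw": 0.61
}}

```text
time: 21.67
tcp_pos: [0.4741, -0.353, 0.0494]
eef_rot: [-3.113, 0.005, -0.412]
contact_force: [0.1, 0.5, 0.3]
width: 0.034
gripper_force: 0.0
```

```bash
python3 -c "
from h import *
st()"
```

```text
t 21.67 G [ 469.2 -353.    67.4] F [0.1 0.5 0.3] M [0.03 0.24 0.  ] w 34.0 gf 0.0
```

Released with no contact. I'll raise straight up and back off.

Emit:
{"api": "carry_out", "payload": {
  "deltas": "8 0 -30 0 0 0;16 0 -60 0 0 0;24 0 -90 0 0 0;26 0 -97 0 0 0"
}}

```text
time: 22.0
tcp_pos: [0.476, -0.3547, 0.155]
eef_rot: [3.11, -0.005, 0.42]
contact_force: [0.4, -0.5, -0.0]
width: 0.0344
gripper_force: 0.0
```

Emit:
{"api": "carry_out", "payload": {
  "deltas": "-36 0 -9 0 0 0;-72 0 -19 0 0 0;-108 0 -28 0 0 0;-144 0 -38 0 0 0;-144 0 -38 0 0 0"
}}

```text
time: 22.42
tcp_pos: [0.3183, -0.3527, 0.1482]
eef_rot: [-3.114, 0.014, -0.406]
contact_force: [0.3, 0.4, -1.0]
width: 0.0342
gripper_force: 0.0
```

```bash
python3 -c "
from h import *
st();S=r.get_image('scene');T=r.get_image('top')
cv2.imwrite('pics/endS.png',S);cv2.imwrite('pics/endT.png',T)
g=cv2.cvtColor(S,6)
print([proj('scene',[.4685,-.3535,z]).round(1) for z in(.043,.046,.077)],284)
for v in range(200,230):print(v,*['%3d'%q for q in g[v,284:304]])
# bystanders: change against the first pictures
for n,a,b in(('top',cv2.imread('pics/top0.png'),T),):
  d=cv2.absdiff(cv2.GaussianBlur(a,(3,3),0),cv2.GaussianBlur(b,(3,3),0)).max(2)
  for nm,(x,y) in dict(jar=(329,226),tape=(344,273),bits=(372,214),yellow=(228,261),reel=(390,130),jaw=(265,200)).items():print(nm,d[y-20:y+20,x-20:x+20].mean().round(1))"
```

```text
t 22.42 G [ 313.5 -352.7  166.3] F [ 0.3  0.4 -1. ] M [ 0.01  0.29 -0.01] w 34.2 gf 0.0
[array([293. , 223.3]), array([293.1, 222.1]), array([293.6, 208.4])] 284
200  32  21  23  28  26  36  37  30  34  43  53  79 101 126 150 167 177 178 169 152
201  26  32  35  36  35  36  38  37  44  53  66  87 111 139 163 175 177 170 160 139
202  31  42  33  39  39  39  41  42  50  70  92 111 132 159 172 173 169 163 154 143
203  39  45  39  40  38  40  34  46  60  88 114 138 157 169 174 165 157 151 149 146
204  38  38  38  36  43  36  48  62  82 102 129 156 170 174 169 158 149 146 145 149
205  40  39  38  37  40  43  63  87 105 122 143 162 170 170 162 150 145 145 148 153
206  43  38  40  37  44  51  78 111 125 133 146 157 160 159 153 148 146 146 149 159
207  33  40  40  34  42  60  95 123 133 140 145 147 147 149 146 144 146 150 156 165
208  40  40  40  36  48  74 110 131 140 143 144 145 142 145 145 144 151 156 164 173
209  40  39  44  49  69  87 114 130 137 140 141 142 142 142 139 142 151 164 174 178
210  35  37  48  71  97 108 109 122 129 137 136 139 137 135 131 137 157 172 178 180
211  32  45  6
[... 937 characters left out ...]
  85  74  72  72  73  74  78  84 114 151 174 180 181 181
223 171 158 141 125 108  93  83  77  77  72  74  77  82  98 123 154 174 179 180 180
224 159 136 119 107 103  91  85  82  80  83  82  84  97 112 135 157 172 179 181 174
225 152 124 110 105 105  97  93  93  90  92  96 103 115 131 150 168 177 180 173 164
226 158 133 120 111 111 112 108 104 107 117 128 135 144 156 168 175 178 176 165 147
227 167 152 140 134 132 136 133 130 137 152 163 167 169 173 177 178 176 165 151 127
228 165 165 165 161 160 164 164 162 167 174 178 180 179 180 178 177 169 151 130 107
229 149 159 163 166 172 177 176 177 179 183 184 183 181 181 181 174 156 135 107  84
jar 4.1
tape 12.7
bits 3.7
yellow 4.9
reel 2.8
jaw 11.3
```

```bash
python3 -c "
from h import *
print(r.hand_in())"
```

```text
the job is handed in; nothing more can be done
None
```

Job handed in at about 22 s: the taper pin stopped hard with its flange on the cover and both frames in line, then the lock pin went fully home, with at most 24 N read at the wrist; I never moved near the other bench items, though the final image check of the tape roll was unclear, probably because the arm was in view.

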